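# Plug and lock the rinse tank's cam-and-groove coupler

## Task

Put the loose red-headed plug nose-down into the mouth of the metal coupler on the white rinse tank and press it firmly home against the seal, not ramming it, while the two brass cam levers still stand out. Then swing both cam levers down together, without forcing them, until they lie fully home along the coupler and the plug is locked, and let go. Leave the spool, the tub and the pliers where they are.

Things in the scene. Friction and masses are not known exactly. Their poses are not given: they have to be found in the camera images.
- plug: loose closed adapter, 46 mm tall, about 0.2 kg (0.14 to 0.28), standing on its nose. Origin: centre of the nose's underside; z up to the head. Aluminium nose 32 mm in diameter, 30 mm long, its lowest 4 mm tapered to 24 mm, a V groove round it from 6 to 24 mm above the origin. Round: any yaw will do
- plug_head (a point): centre of the top of the plug's red head, 46 mm above the plug's origin. The head is 38 mm in diameter and 16 mm high. Grip it with the fingertips only: with the plug home its underside stands just 3 mm (1.5 mm when pressed hard) above the coupler's rim
- coupler: metal coupler upright on the white tank, mouth up, 42 mm in diameter, bore 35 mm. Origin: centre of the mouth at rim level, 105 to 125 mm above the bench; z up along the bore; cam levers on its +y (left) and -y (right) sides. Its stub stands stiffly in a rubber grommet: from a push of about 8 N it sinks, 2 to 12 mm, until solid, its rim then 63 mm above the tank's top; it does not turn or tip
- seat (a point): on the bore's axis, 27 mm below the rim: where the locked plug's underside lies. A sprung seal first stops the plug 3 to 6 mm above this; only a push of about 15 N, with the coupler sunk and solid, brings it home to a stop 1.5 mm below this; let go, it rises to about this level and stays. Ramming with over 60 N harms it. Left high, the plug is struck by the cams and thrown askew
- left_cam (a joint): angle of the left (+y) cam lever: 0 = hanging fully home along the coupler, 1.57 = straight out level, up to 1.9 = above level. Hinge along the coupler's x, 23 mm to +y of its axis, 10 mm below the rim. Stiff: stays where left. From about 0.8 down its cam presses in the plug's groove and draws the plug in, hardest near 0.35, then eases over centre
- right_cam (a joint): angle of the right (-y) cam lever, 23 mm to -y of the coupler's axis; otherwise the same as the left one
- left_lever_tip (a point): point on the outer face of the left flat brass lever, on its pull eye, 42 mm from the hinge. The lever is 14 mm wide (along the coupler's x; the eye 20 mm), 5 mm thick and reaches 50 mm from the hinge. Hanging home, its outer face lies 29 mm from the coupler's axis, so both levers measure 58 mm over their outer faces. More than 60 N on it bends it
- right_lever_tip (a point): the same point on the right lever, the mirror image of the left one, with the same sizes and the same 60 N limit
- solder_spool: bystander: spool of solder standing on end, 54 mm in diameter, 42 mm tall; origin centre of its underside
- parts_tub: bystander: white plastic tub, 100 mm in diameter at the rim, 85 mm tall; origin centre of its underside
- pliers: bystander: small pliers with yellow handles lying flat, 135 mm long, 13 mm high; origin under the pivot, jaws to its +x
Mind the look-alikes: they are no part of the job. Of the things that look like the plug, the middle-sized one is meant.

How it is judged:
By the outcome, as a careful person would: the job done as asked, in the order asked, and still so for the second after the job is handed in, with the robot touching nothing.
It also fails if it takes over 72 s, if anything falls off the work surface, if the arm or the gripper's body presses on something with over 40 N, if the wrist force passes 120 N, or if a joint passes its speed limit or range.

## Robot

A 7-joint arm with a two-finger parallel gripper is mounted at the origin on the work surface. World frame = base frame: x ahead of the robot, y to its left, z up, the work surface at z = 0. Lengths are in m, angles in rad, forces in N, time in s.
With the tool pointing down it reaches from about 0.425 to 0.925 m from the base axis. Payload 6.8 kg.
Tool frame: the origin (TCP) lies on the centre line of the jaws, within the pads' length; the fingertips stand 25 mm ahead of it and the grasp point (between the pads) lies 6 mm ahead of it; z points along the fingers, y is the line along which they close (so a half turn about z gives the same grasp; the last joint's range is limited). The gripper opens to 85 mm and grips with 20 to 120 N. Pads are 22 mm wide; open, the fingers measure 114 mm over their backs; the gripper's body (76 mm by 85 mm) begins 54 mm behind the grasp point. The pads swing forward as they close: fully open they stand 13 mm farther back than shut.
Start: joints at [1.233, 0.477, 0.022, 1.555, -0.011, 1.109, -0.083], TCP at [0.154, -0.657, 0.256] pointing down, gripper open.
Joint ranges: [-2.96, 2.96], [-0.34, 2.1], [-1.41, 1.46], [0.24, 2.44], [-1.37, 4.51], [0.17, 1.92], [-2.96, 2.96]. Speed limits (rad/s): [2.39, 2.39, 3.14, 3.14, 3.14, 3.14, 3.14].

## Interface

Orientations are given as a rotation vector (axis times angle).
In Python, from bench import telemetry, grab_frame, job gives the robot as it stands.
- The arm moves only by the tool apply_moves, never from a script. Its argument "rows" is a list of rows, each a list of 2 entries, a list of its own where there are three numbers: the shift along the tool's x, y, z each as a share of 250 mm, from -1 to 1, then the turn, a rotation vector about the tool's x, y, z each as a share of pi rad, from -1 to 1. A call has 1 to 10 rows; each row is the pose to reach, as a shift and turn from the pose commanded when the call began, along the tool's axes at that moment, turning the shorter way round; what a row does not reach only later rows make up. A row lasts 1/8 s, in which the tool goes at most 62.5 mm and 10.7 degrees, less where a joint would pass 70% of its speed; a pose out of reach is approached as far as the arm can. A call with a number of a shift or a turn outside -1 to 1 is refused whole. A call with a gripper value outside its range is refused whole. "jaw" is the gripper's target within -1 to 1 (fully open at 1, half-way at 0, shut at -1), set as the call begins (left out, the last holds). The fingers move at their own pace and stop on an object; "newtons" is the grip in N (left out, the last holds). Time passes only in rows, so rows that repeat a pose let the fingers close. It gives the time, the measured TCP pose, the force, the opening and the grip force at its end, in the units of the state.
- telemetry.get_obs(): the state, without advancing time (a new reading comes with each control period).
- grab_frame(name): name is "side" or "top" or "wrist"; returns a dict with "frame" (384x512x3 uint8, red, green, blue), "vertical_fov" (degrees; the focal length in pixels is half the picture's height over the tangent of half this angle, whatever the lens; pixels are square), "cx", "cy" (the principal point, pixels), "origin" and "attitude" of the camera in the world. Camera axes: x right, y up, looking along -z (the intrinsics and any distortion apply to the point x, -y, -z); pixel columns grow to the right and rows downward; lengths in m; the calibration is good to about 2 mm. A picture is of the moment at which its call begins. There is no depth.
- job.hand_in(): hands the job in; it is judged then, once.
The state is a dict: "clock": time; "joints": joint angles; "qvel": joint speeds; "tau": joint torques, N m; "tcp_pos": TCP position; "orientation": TCP orientation; "contact_force": force on the tool from outside, world axes, zero at the start; "moment": the same for the moment, N m; "grip_width": finger opening in m; "gripper_force": force on a finger pad.
Only numpy, scipy, OpenCV 4.12 (cv2) and the standard library are available. Lean on these libraries where they do the work, as an engineer would, in place of code of your own. Each camera call takes 0.05 s, during which the arm holds its last target. There are 200 camera calls.

## Working session

There is one attempt and no reset: what is moved stays moved. The work goes in short steps, Python scripts to look and compute and a tool call to move; the robot and the scene stay as the last step left them, time stands still between calls to the robot, and variables do not carry over. Pictures are saved under pics/ and viewed, at most 10 in all, crops included, and the job is handed in when it is done.

Besides the shell and the picture viewer there is one more tool, called after "Call:" by a JSON object that holds its "method" and its "body", one argument or row to a line. apply_moves: Moves the arm, as the interface text tells. Its arguments: {"type":"object","properties":{"rows":{"type":"array"},"jaw":{"type":"number"},"newtons":{"type":"number"}},"required":["rows"]}

```bash
mkdir -p pics; ls
python3 - <<'E'
from bench import telemetry, grab_frame
import cv2, numpy as np
o=telemetry.get_obs(); print(o)
for n in("side","top","wrist"):
    f=grab_frame(n); np.save(f"pics/{n}0.npy",f,allow_pickle=True)
    print(n,{k:v for k,v in f.items() if k!="frame"})
    cv2.imwrite(f"pics/{n}0.png",f["frame"][:,:,::-1])
a=[cv2.imread(f"pics/{n}0.png") for n in("side","top")]
E
```

```text
pics
{'clock': 0.0, 'joints': array([ 1.23292657,  0.47780445,  0.02232021,  1.55644134, -0.01148695,
        1.10929879, -0.08309882]), 'qvel': array([-0.00120706, -0.00060034,  0.00127416,  0.00024869,  0.00156986,
       -0.00013109, -0.00119579]), 'tau': array([ 2.70537821e-04, -5.96452045e+01,  1.60841949e+00, -2.81199610e+01,
        1.25552362e-02,  9.17872967e-03, -1.61556965e-06]), 'tcp_pos': array([ 0.15360741, -0.65673292,  0.25532665]), 'orientation': array([-3.11909587e+00, -3.59994615e-01,  5.43211486e-04]), 'contact_force': array([-0.26771085,  0.01908863, -0.18536003]), 'moment': array([ 0.02741967,  0.02847274, -0.0416615 ]), 'gripper_force': 0.0, 'grip_width': 0.0851618365152788}
side {'vertical_fov': 54.34310439808833, 'cx': 248.32811042519572, 'cy': 189.64940669631693, 'origin': array([ 0.27186305, -0.51605693,  0.71493169]), 'attitude': array([ 0.73446854, -0.24870166, -0.58429301])}
top {'vertical_fov': 51.79670812727768, 'cx': 253.7341887926827, 'cy': 187.96478361538627, 'origin': array([ 0.40094499, -0.05622669,  0.96251264]), 'attitude': array([ 0.19265514, -0.18395688, -1.50121778])}
wrist {'vertical_fov': 68.73032584778247, 'cx': 257.0602285806524, 'cy': 190.6309209935145, 'origin': array([ 0.22045708, -0.64111794,  0.37332997]), 'attitude': array([-0.23516098,  0.18716059, -1.33194722])}
```

View pics/top0.png

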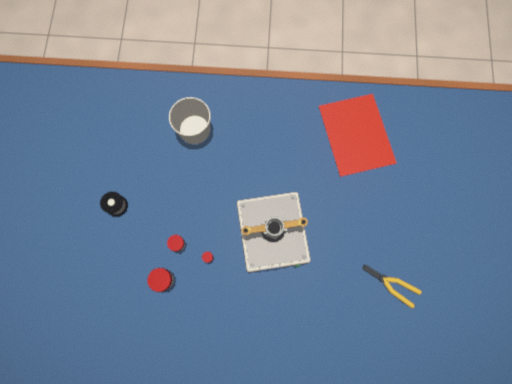

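View pics/side0.png

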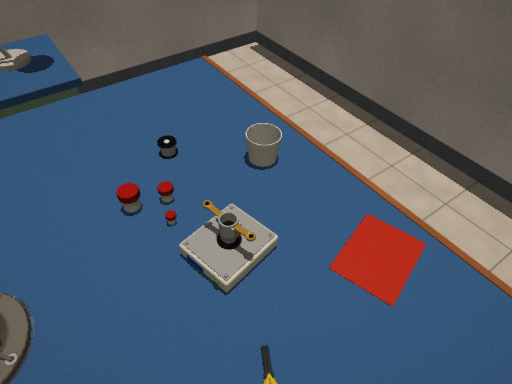

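Candidates for the plug (top view): big (160,280), middle (176,243), small (208,257). The middle one should be meant. I'll confirm it in an enlarged crop.

```bash
cat > h.py <<'E'
import numpy as np, cv2
from scipy.spatial.transform import Rotation as R
def cam(f):
    fl=f["frame"].shape[0]/2/np.tan(np.radians(f["vertical_fov"]/2))
    return fl,f["cx"],f["cy"],np.array(f["origin"]),R.from_rotvec(f["attitude"])
def ray(f,u,v):
    fl,cx,cy,o,r=cam(f); d=r.apply([(u-cx)/fl,-(v-cy)/fl,-1]); return o,d/np.linalg.norm(d)
def onz(f,u,v,z):
    o,d=ray(f,u,v); return o+d*(z-o[2])/d[2]
def proj(f,p):
    fl,cx,cy,o,r=cam(f); q=r.inv().apply(np.array(p)-o); return np.array([cx+fl*q[...,0]/-q[...,2],cy-fl*q[...,1]/-q[...,2]])
def tri(*obs):
    A=np.zeros((3,3));b=np.zeros(3)
    for f,u,v in obs:
        o,d=ray(f,u,v);P=np.eye(3)-np.outer(d,d);A+=P;b+=P@o
    x=np.linalg.solve(A,b); return x,[proj(f,x)-[u,v] for f,u,v in obs]
def load(n): return np.load(f"pics/{n}.npy",allow_pickle=True).item()
def shoot(n,tag):
    from bench import grab_frame
    f=grab_frame(n); np.save(f"pics/{n}{tag}.npy",f,allow_pickle=True); return f
def crop(f,x,y,w,h,s): return cv2.resize(np.ascontiguousarray(f["frame"][y:y+h,x:x+w,::-1]),None,fx=s,fy=s,interpolation=cv2.INTER_CUBIC)
def tomove(dp,rv):  # world shift -> shares along tool axes
    return R.from_rotvec(rv).inv().apply(dp)/0.25
E
python3 - <<'E'
from h import *
t,s=load("top0"),load("side0")
a=np.vstack([np.hstack([crop(t,140,225,80,60,5),crop(t,235,190,80,60,5)]),np.hstack([crop(s,110,170,80,60,5),crop(s,190,195,80,60,5)])])
cv2.imwrite("pics/c1.png",a)
for n,a,b in [("big",(160,280),(129,193)),("mid",(176,243),(166,188)),("small",(208,257),(171,216)),("tub",(190,117),(263,135)),("spool",(111,202),(167,142))]:
    x,e=tri((t,*a),(s,*b));print(n,x.round(4),np.round(e,1).tolist())
E
```

```text
big [0.4023 0.1521 0.0517] [[0.4, -0.9], [-0.9, 0.2]]
mid [0.4875 0.1277 0.0396] [[0.3, -0.7], [-0.7, 0.2]]
small [0.4606 0.0527 0.023 ] [[0.2, -0.5], [-0.5, 0.1]]
tub [0.7845 0.119  0.0803] [[0.1, -0.1], [-0.1, 0.0]]
spool [0.5751 0.2946 0.035 ] [[0.2, -0.5], [-0.5, 0.1]]
```

View pics/c1.png

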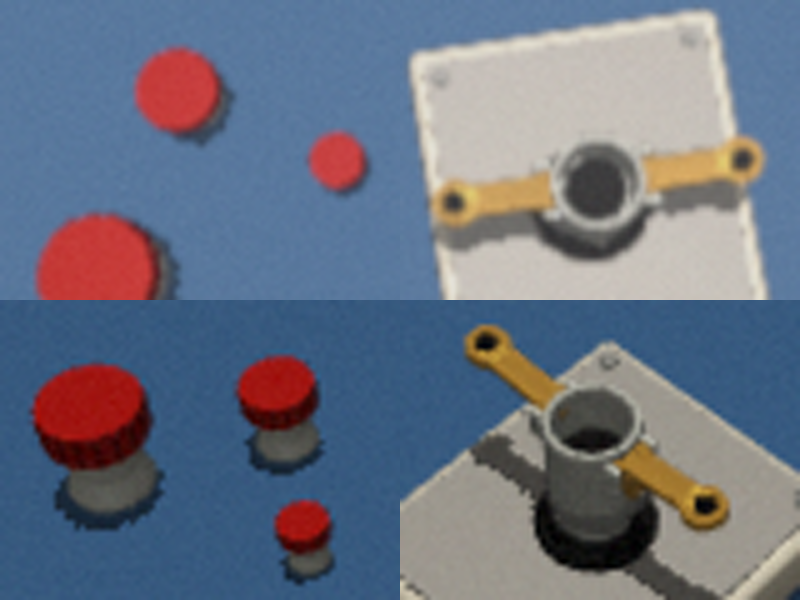

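The crop shows the three plug-like parts. The middle one's head is about 17 px across, or roughly 39 mm, so it's the plug: top view (175.6,243), side view (165.4,185.6). The coupler rim is at top (274.4,227.4) and side (228.6,219.8), with both levers standing out.

Run:
```python
from h import *
t,s=load("top0"),load("side0")
for n,a,b in [("mid",(175.6,243),(165.4,185.6)),("rim",(274.4,227.4),(228.6,219.8)),("eyeA",(245.6,230.4),(207,203.4)),("eyeB",(303.4,222),(251,236))]:
    x,e=tri((t,*a),(s,*b));print(n,x.round(4),np.round(e,1).tolist())
from bench import telemetry
o=telemetry.get_obs(); print(R.from_rotvec(o["orientation"]).as_matrix().round(3))
f=load("wrist0");r=R.from_rotvec(o["orientation"]);print("cam in tool",r.inv().apply(f["origin"]-o["tcp_pos"]), (r.inv()*R.from_rotvec(f["attitude"])).as_rotvec())
```

```text
mid [0.4867 0.1266 0.0495] [[0.3, -0.8], [-0.8, 0.2]]
rim [ 0.5283 -0.0959  0.1102] [[0.5, -1.1], [-1.2, 0.4]]
eyeA [ 0.516  -0.0335  0.1123] [[0.2, -0.4], [-0.4, 0.1]]
eyeB [ 0.5425 -0.1577  0.1119] [[0.3, -0.6], [-0.6, 0.2]]
[[ 0.974  0.228 -0.   ]
 [ 0.228 -0.974  0.001]
 [-0.    -0.001 -1.   ]]
cam in tool [ 0.0686369  -0.00026166 -0.11778354] [2.07144368 2.07222364 0.28951442]
```

Call:
{"method": "apply_moves", "body": {
  "rows": [
    [[0.9,-0.63,0],[0,0,0]],
    [[0.9,-0.63,0],[0,0,0]],
    [[0.9,-0.63,0],[0,0,0]],
    [[0.9,-0.63,0],[0,0,0]],
    [[0.9,-0.63,0],[0,0,0]],
    [[0.9,-0.63,0],[0,0,0]]
  ],
  "jaw": 1
}}

```text
clock: 0.9
tcp_pos: [0.3387, -0.4508, 0.2563]
orientation: [-3.119, -0.367, -0.001]
contact_force: [-0.2, 0.4, 0.3]
grip_width: 0.0856
gripper_force: 0.0
```

Call:
{"method": "apply_moves", "body": {
  "rows": [
    [[0.8,-0.95,0],[0,0,0]],
    [[0.8,-0.95,0],[0,0,0]],
    [[0.8,-0.95,0],[0,0,0]],
    [[0.8,-0.95,0],[0,0,0]],
    [[0.8,-0.95,0],[0,0,0]],
    [[0.8,-0.95,0],[0,0,0]],
    [[0.8,-0.95,0],[0,0,0]]
  ]
}}

```text
clock: 1.78
tcp_pos: [0.477, -0.1778, 0.2561]
orientation: [3.121, 0.357, -0.001]
contact_force: [-1.3, -1.0, -0.9]
grip_width: 0.0853
gripper_force: 0.0
```

Run:
```python
from h import *
from bench import telemetry
o=telemetry.get_obs(); print(o["joints"],o["tcp_pos"],o["contact_force"],o["clock"])
f=shoot("wrist",1); cv2.imwrite("pics/w1.png",f["frame"][:,:,::-1])
print(proj(f,[.5283,-.0959,.110]),proj(f,[.487,.127,.046]))
```

```text
[ 0.46022641  0.21957101 -0.26095524  1.93207651  0.06795716  0.99880163
 -1.17468528] [ 0.47699864 -0.17779353  0.25605455] [-1.34158195 -0.9605528  -0.8818523 ] 1.775
[181.38134528 110.39298149] [ -8.35867841 100.94673792]
```

View pics/w1.png

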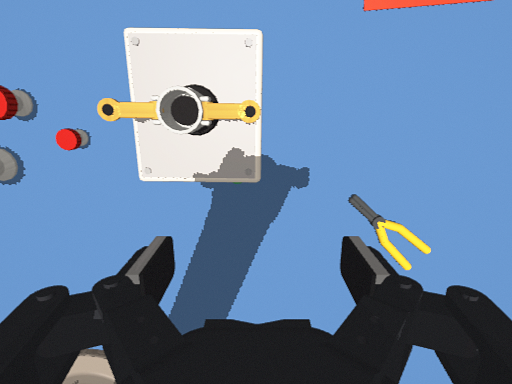

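The wrist view shows the coupler rim centred at (181,109), against a predicted (181,110). The levers stand out at (108,109) and (249,112), so the estimate holds. Next I go above the plug with a quarter turn.

Call:
{"method": "apply_moves", "body": {
  "rows": [
    [[0.16,-0.59,0],[0,0,0.5]],
    [[0.16,-0.59,0],[0,0,0.5]],
    [[0.16,-0.59,0],[0,0,0.5]],
    [[0.16,-0.59,0],[0,0,0.5]],
    [[0.16,-0.59,0],[0,0,0.5]],
    [[0.16,-0.59,0],[0,0,0.5]],
    [[0.16,-0.59,0],[0,0,0.5]],
    [[0.16,-0.59,0],[0,0,0.5]],
    [[0.16,-0.59,0],[0,0,0.5]],
    [[0.16,-0.59,0],[0,0,0.5]]
  ]
}}

```text
clock: 3.08
tcp_pos: [0.4827, -0.0263, 0.2562]
orientation: [2.454, -1.961, 0.0]
contact_force: [0.2, -0.2, -0.4]
grip_width: 0.0854
gripper_force: 0.0
```

Call:
{"method": "apply_moves", "body": {
  "rows": [
    [[-0.59,-0.16,0.3],[0,0,0]],
    [[-0.59,-0.16,0.3],[0,0,0]],
    [[-0.59,-0.16,0.3],[0,0,0]],
    [[-0.59,-0.16,0.3],[0,0,0]],
    [[-0.59,-0.16,0.3],[0,0,0]]
  ]
}}

```text
clock: 3.7
tcp_pos: [0.4875, 0.1327, 0.1797]
orientation: [2.465, -1.943, 0.0]
contact_force: [-0.3, -0.2, -0.0]
grip_width: 0.0853
gripper_force: 0.0
```

Run:
```python
from h import *
from bench import telemetry
o=telemetry.get_obs(); print(o["joints"],o["tcp_pos"],o["orientation"],o["contact_force"],o["clock"])
f=shoot("wrist",2); cv2.imwrite("pics/w2.png",f["frame"][:,:,::-1])
print(proj(f,[.487,.127,.046]))
```

```text
[-1.01730568  0.37483462  0.77926914  2.06712408 -0.35131544  0.83568673
 -2.93794841] [0.48754839 0.13274721 0.17970334] [ 2.46477300e+00 -1.94254183e+00  2.48726637e-04] [-0.26176294 -0.209397   -0.00895813] 3.7
[257.52156177 183.07347468]
```

View pics/w2.png

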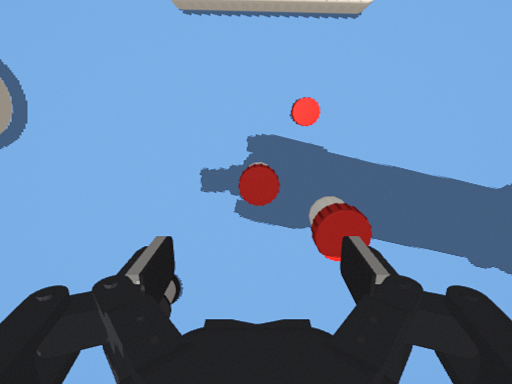

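The wrist view shows the plug head at (259,185), almost at the predicted spot. The small plug is at (305,111) and the big one at (341,231). Joint 7 is near its limit, so I turn back half a turn for the same grasp and narrow the jaws to clear the neighbours.

Call:
{"method": "apply_moves", "body": {
  "rows": [
    [[0.012,0.011,0],[0,0,-0.5]],
    [[0.012,0.011,0],[0,0,-0.5]],
    [[0.012,0.011,0],[0,0,-0.5]],
    [[0.012,0.011,0],[0,0,-0.5]],
    [[0.012,0.011,0],[0,0,-0.5]],
    [[0.012,0.011,0],[0,0,-0.5]],
    [[0.012,0.011,0],[0,0,-0.5]],
    [[0.012,0.011,0],[0,0,-0.5]],
    [[0.012,0.011,0],[0,0,-0.5]]
  ],
  "jaw": 0.41
}}

```text
clock: 4.88
tcp_pos: [0.4873, 0.1224, 0.1822]
orientation: [3.121, 0.357, 0.002]
contact_force: [-0.3, -0.3, -0.9]
grip_width: 0.0603
gripper_force: 0.0
```

Call:
{"method": "apply_moves", "body": {
  "rows": [
    [[0,0,0],[0,0,-0.5]],
    [[0,0,0],[0,0,-0.5]],
    [[0,0,0],[0,0,-0.5]],
    [[0,0,0],[0,0,-0.5]],
    [[0,0,0],[0,0,-0.5]],
    [[0,0,0],[0,0,-0.5]],
    [[0,0,0],[0,0,-0.5]],
    [[0,0,0],[0,0,-0.5]],
    [[0,0,0],[0,0,-0.5]],
    [[0,0,0],[0,0,-0.5]]
  ]
}}

```text
clock: 6.12
tcp_pos: [0.4872, 0.1229, 0.182]
orientation: [1.959, 2.455, 0.001]
contact_force: [-1.1, 0.6, 0.2]
grip_width: 0.0602
gripper_force: 0.0
```

Run:
```python
from h import *
from bench import telemetry
o=telemetry.get_obs(); print(o["joints"],o["tcp_pos"],o["orientation"],o["contact_force"],o["clock"],o["grip_width"])
print(R.from_rotvec(o["orientation"]).as_matrix().round(3))
f=shoot("wrist",3)
print(onz(load("wrist2"),259,185,.046), proj(f,[.4855,.129,.046]))
# red blob near centre
h=cv2.cvtColor(f["frame"],cv2.COLOR_RGB2HSV); m=((h[...,1]>150)&((h[...,0]<8)|(h[...,0]>172))).astype(np.uint8)
n,l,st,c=cv2.connectedComponentsWithStats(m)
for i in range(1,n):
    if st[i,4]>100: print(st[i],c[i],onz(f,*c[i],.046))
cv2.imwrite("pics/w3.png",f["frame"][:,:,::-1])
```

```text
[-0.44802828  0.28557861  0.09002754  2.04125004 -0.03366532  0.81495462
 -0.11471437] [0.48721224 0.12291509 0.18201934] [1.95860272e+00 2.45462123e+00 9.33812238e-04] [-1.0668805   0.60268459  0.20293334] 6.125 0.06023912105411195
[[-0.222  0.975  0.001]
 [ 0.975  0.222 -0.   ]
 [-0.001  0.001 -1.   ]]
[0.48523756 0.12847072 0.046     ] [257.74850059 180.91566114]
[ 134  103   67   64 3247] [166.50046196 134.0578996 ] [0.39684846 0.15288229 0.046     ]
[ 238  158   41   41 1299] [257.59507313 178.0669746 ] [0.48475486 0.13162651 0.046     ]
[206 225  24  25 475] [217.51157895 236.92421053] [0.45942074 0.06464042 0.046     ]
```

Run:
```python
from h import *
P={2:([.48755,.13275,.1797],[2.46477,-1.94254,.00025]),3:([.48721,.12292,.18202],[1.9586,2.4546,.00093])}
for k,w in((2,.0853),(3,.0602)):
    f=load(f"wrist{k}");p,rv=P[k];r=R.from_rotvec(rv)
    for z in(.01,.015,.02,.025,.03): print(k,z,[proj(f,np.array(p)+r.apply([.011,s*w/2,z])).round(0).tolist() for s in(1,-1)])
cv2.imwrite("pics/c3.png",crop(load("wrist3"),100,140,300,230,2.6))
```

```text
2 0.01 [[341.0, 233.0], [169.0, 234.0]]
2 0.015 [[338.0, 229.0], [172.0, 229.0]]
2 0.02 [[336.0, 226.0], [174.0, 226.0]]
2 0.025 [[333.0, 222.0], [177.0, 222.0]]
2 0.03 [[331.0, 219.0], [179.0, 219.0]]
3 0.01 [[320.0, 234.0], [199.0, 234.0]]
3 0.015 [[318.0, 229.0], [201.0, 229.0]]
3 0.02 [[316.0, 226.0], [202.0, 226.0]]
3 0.025 [[314.0, 222.0], [204.0, 222.0]]
3 0.03 [[312.0, 219.0], [206.0, 219.0]]
```

View pics/c3.png

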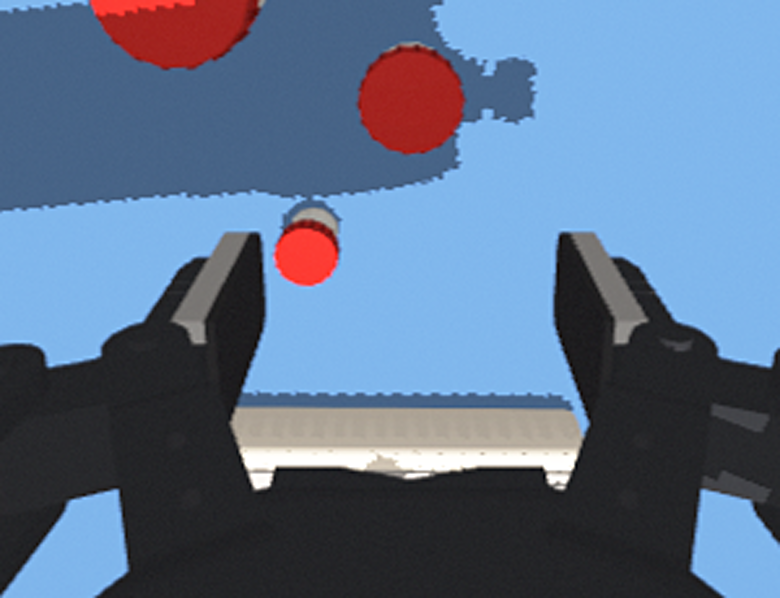

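The crop shows the jaws symmetric about the plug, with the tips at full-image (201,230) and (314,230). That puts the tips about 17 mm ahead of the TCP at 60 mm opening. Now I descend and grip.

Call:
{"method": "apply_moves", "body": {
  "rows": [
    [[0.03,-0.002,0.1],[0,0,0]],
    [[0.03,-0.002,0.25],[0,0,0]],
    [[0.03,-0.002,0.4],[0,0,0]],
    [[0.03,-0.002,0.512],[0,0,0]],
    [[0.03,-0.002,0.512],[0,0,0]],
    [[0.03,-0.002,0.512],[0,0,0]]
  ]
}}

```text
clock: 6.92
tcp_pos: [0.485, 0.1328, 0.0543]
orientation: [1.954, 2.459, 0.002]
contact_force: [0.7, 0.1, 0.3]
grip_width: 0.0605
gripper_force: 0.0
```

Call:
{"method": "apply_moves", "body": {
  "rows": [
    [[0,0,0],[0,0,0]],
    [[0,0,0],[0,0,0]],
    [[0,0,0],[0,0,0]],
    [[0,0,0],[0,0,0]],
    [[0,0,0],[0,0,0]],
    [[0,0,0],[0,0,0]],
    [[0,0,0],[0,0,0]],
    [[0,0,0],[0,0,0]]
  ],
  "jaw": -1,
  "newtons": 60
}}

```text
clock: 7.92
tcp_pos: [0.4852, 0.1335, 0.0549]
orientation: [1.952, 2.46, 0.004]
contact_force: [-1.0, -0.4, 8.2]
grip_width: 0.0356
gripper_force: 59.0
```

Call:
{"method": "apply_moves", "body": {
  "rows": [
    [[0,0,-0.04],[0,0,0]],
    [[0,0,-0.15],[0,0,0]],
    [[0,0,-0.3],[0,0,0]],
    [[0,0,-0.45],[0,0,0]],
    [[0,0,-0.6],[0,0,0]],
    [[0,0,-0.64],[0,0,0]],
    [[0,0,-0.64],[0,0,0]],
    [[0,0,-0.64],[0,0,0]]
  ]
}}

```text
clock: 8.93
tcp_pos: [0.4831, 0.1329, 0.2118]
orientation: [-1.951, -2.46, 0.004]
contact_force: [0.1, -0.0, -2.1]
grip_width: 0.0361
gripper_force: 60.5
```

Run:
```python
from h import *
from bench import telemetry
o=telemetry.get_obs(); print(o["joints"].round(2),o["tcp_pos"],o["orientation"],o["contact_force"],o["grip_width"],o["gripper_force"])
r=R.from_rotvec(o["orientation"]);p=o["tcp_pos"]
w,s,t=shoot("wrist",4),shoot("side",4),shoot("top",4)
for n,f in(("w",w),("s",s),("t",t)):print(n,proj(f,p+r.apply([0,0,.008])).round(1),proj(f,p+r.apply([0,0,.054])).round(1))
u,v=proj(s,p).astype(int);a=crop(s,u-40,v-40,80,80,5)
b=crop(w,160,100,200,200,2)
cv2.imwrite("pics/c4.png",np.hstack([a,b])); print(u,v)
```

```text
[-0.47  0.24  0.09  2.01 -0.03  0.89 -0.13] [0.48310456 0.13292957 0.21182623] [-1.95118587 -2.46049682  0.0038169 ] [ 0.06338259 -0.02904967 -2.14545401] 0.03606711964090484 60.521228313446045
w [259.2 255.5] [258.7 220.7]
s [151.3 135.4] [154.8 151.5]
t [157.2 235.3] [162.6 238.1]
150 132
```

View pics/c4.png

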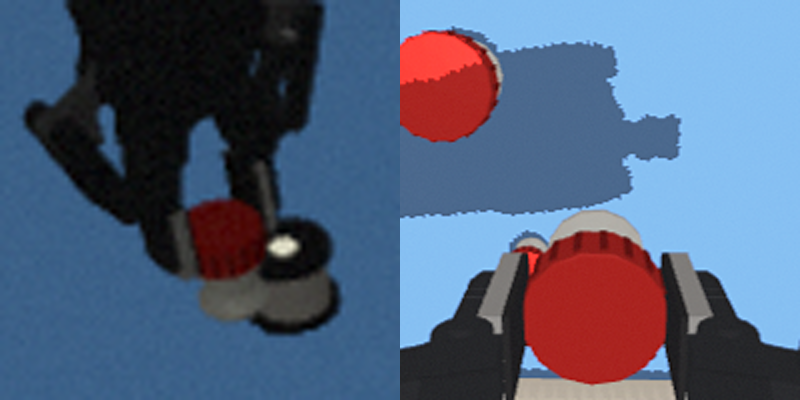

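The crops show the plug held upright by the head, its top disc centred at (257,254) in the wrist view and within 1 mm of the tool axis. Next I carry it above the coupler.

Call:
{"method": "apply_moves", "body": {
  "rows": [
    [[-0.2,-0.005,0],[0,0,0]],
    [[-0.4,-0.011,0],[0,0,0]],
    [[-0.6,-0.017,0],[0,0,0]],
    [[-0.8,-0.022,0],[0,0,0]],
    [[-0.937,-0.027,0],[0,0,0]],
    [[-0.937,-0.027,0],[0,0,0]],
    [[-0.937,-0.027,0],[0,0,0]]
  ]
}}

```text
clock: 9.95
tcp_pos: [0.5306, -0.0957, 0.2126]
orientation: [-1.951, -2.461, 0.001]
contact_force: [0.1, 0.4, -1.5]
grip_width: 0.0356
gripper_force: 60.5
```

Run:
```python
from h import *
from bench import telemetry
o=telemetry.get_obs(); print(o["joints"].round(2),o["tcp_pos"],o["orientation"],o["contact_force"])
r=R.from_rotvec(o["orientation"]);p=o["tcp_pos"]; print(r.as_matrix().round(3))
w,s,t=shoot("wrist",5),shoot("side",5),shoot("top",5)
c=np.array([.5283,-.0959,.110])
for n,f in(("w",w),("s",s),("t",t)):print(n,"head",proj(f,p+r.apply([0.001,0,.009])).round(1),"nose",proj(f,p+r.apply([0.001,0,.055])).round(1),"rim",proj(f,c).round(1))
cv2.imwrite("pics/c5.png",np.hstack([crop(w,110,80,280,280,1.42857),crop(s,185,160,80,80,5)]))
```

```text
[-0.12  0.31  0.22  1.94 -0.08  0.91  0.37] [ 0.53058845 -0.09565751  0.21258498] [-1.95080561e+00 -2.46072958e+00  7.39640584e-04] [ 0.14204068  0.44670911 -1.45372614]
[[-0.228  0.974 -0.001]
 [ 0.974  0.228  0.   ]
 [ 0.001 -0.001 -1.   ]]
w head [259.2 252.8] nose [258.7 218.7] rim [255.8 198.1]
s head [226.6 188.1] nose [227.2 204.2] rim [227.4 220.2]
t head [276.9 218.2] nose [275.6 222. ] rim [274.9 226.3]
```

View pics/c5.png

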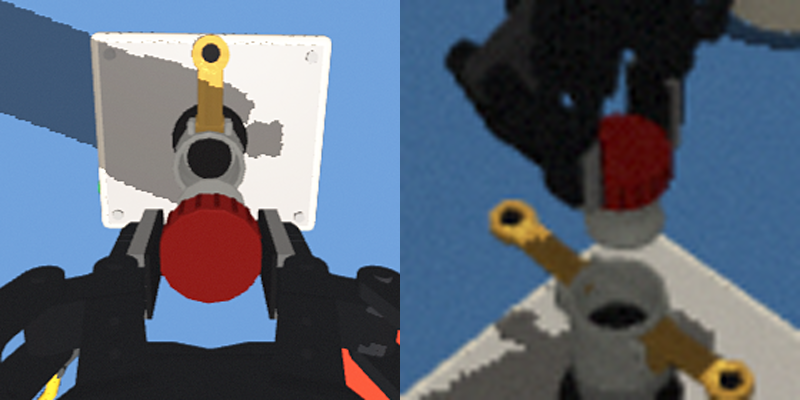

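The wrist crop has the rim centred at about (256.6,196.5) and the head at (257.7,253.6), which leaves an offset of about 1 mm. The side crop shows the nose above the mouth, perhaps 1–2 px to the right. I'll go lower and check again.

Call:
{"method": "apply_moves", "body": {
  "rows": [
    [[0.004,-0.002,0.05],[0,0,0]],
    [[0.004,-0.002,0.1],[0,0,0]],
    [[0.004,-0.002,0.14],[0,0,0]],
    [[0.004,-0.002,0.14],[0,0,0]],
    [[0.004,-0.002,0.14],[0,0,0]]
  ]
}}

```text
clock: 10.72
tcp_pos: [0.5304, -0.0956, 0.1784]
orientation: [1.952, 2.461, 0.0]
contact_force: [-0.7, 0.3, -1.7]
grip_width: 0.0357
gripper_force: 60.5
```

Run:
```python
from h import *
from bench import telemetry
o=telemetry.get_obs(); print(o["tcp_pos"],o["contact_force"])
r=R.from_rotvec(o["orientation"]);p=o["tcp_pos"]
w,s=shoot("wrist",6),shoot("side",6)
c=np.array([.5283,-.0959,.110])
for n,f in(("w",w),("s",s)):print(n,"head",proj(f,p+r.apply([0.001,0,.009])).round(1),"nose",proj(f,p+r.apply([0.001,0,.055])).round(1),"rim",proj(f,c).round(1),"dirs",[(proj(f,c+np.eye(3)[i]*.01)-proj(f,c)).round(1).tolist() for i in range(3)])
cv2.imwrite("pics/c6.png",np.hstack([crop(w,190,120,135,160,2.963),crop(s,200,175,59,70,6.775)[:474]]))
```

```text
[ 0.53038516 -0.09563222  0.17837934] [-0.67729873  0.26079084 -1.6584214 ]
w head [259.2 252.8] nose [258.7 218.7] rim [255.6 212.7] dirs [[13.7, 3.0], [3.2, -13.1], [-0.1, 5.2]]
s head [227.  200.2] nose [227.6 215.3] rim [227.4 220.2] dirs [[4.0, -2.1], [-2.6, -3.1], [-0.1, -3.1]]
```

View pics/c6.png

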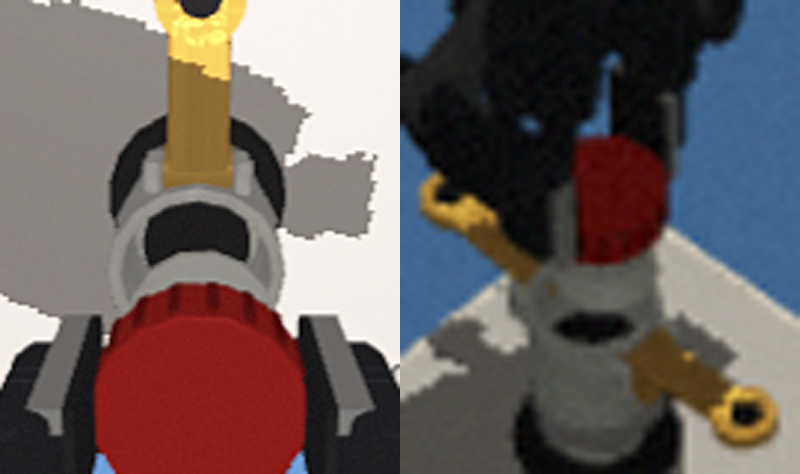

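Run:
```python
from h import *
f=load("wrist6");p=np.array([.5304,-.0956,.1784]);r=R.from_rotvec([1.952,2.461,0])
g=f["frame"].astype(int)
print("col257",[(v,*g[v,257]) for v in range(178,222)])
for row in(208,212,216): print(row,[int(x) for x in g[row,220:296].mean(1)])
a=np.linspace(0,2*np.pi,73)
def circ(c,R_): 
    q=np.array([proj(f,np.array(c)+[R_*np.cos(t),R_*np.sin(t),0]) for t in a]); return q.min(0).round(1),q.max(0).round(1)
for nm,z,R_ in(("head",.009,.019),("headbot",.025,.019),("nose32",.051,.016),("nose24",.055,.012)):
    print(nm,circ(p+r.apply([.001,0,z]),R_))
for nm,R_ in(("rimout",.021),("bore",.0175)): print(nm,circ([.5283,-.0959,.110],R_))
```

```text
col257 [(178, np.int64(151), np.int64(115), np.int64(55)), (179, np.int64(148), np.int64(114), np.int64(56)), (180, np.int64(143), np.int64(109), np.int64(52)), (181, np.int64(140), np.int64(108), np.int64(57)), (182, np.int64(128), np.int64(123), np.int64(120)), (183, np.int64(137), np.int64(138), np.int64(133)), (184, np.int64(158), np.int64(156), np.int64(151)), (185, np.int64(156), np.int64(154), np.int64(148)), (186, np.int64(150), np.int64(149), np.int64(143)), (187, np.int64(136), np.int64(133), np.int64(128)), (188, np.int64(49), np.int64(48), np.int64(46)), (189, np.int64(27), np.int64(23), np.int64(26)), (190, np.int64(28), np.int64(27), np.int64(27)), (191, np.int64(29), np.int64(29), np.int64(30)), (192, np.int64(29), np.int64(24), np.int64(28)), (193, np.int64(29), np.int64(28), np.int64(29)), (194, np.int64(28), np.int64(27), np.int64(29)), (195, np.int64(31), np.int64(30), np.int64(31)), (196, np.int64(30), np.int64(27), np.int64(28)), (197, np.int64(30), np.int64(27), np.int64(29)), (198, np.int64(31), np.int64(28), np.int64(28)), (199, np.int64(32), np.int64(32), np.
[... 1878 characters left out ...]
39, 239, 238]
216 [132, 132, 132, 135, 133, 133, 129, 134, 144, 145, 143, 128, 112, 115, 116, 113, 117, 130, 142, 143, 142, 142, 142, 144, 145, 147, 139, 103, 56, 43, 42, 51, 61, 62, 60, 60, 59, 64, 68, 60, 32, 28, 30, 50, 68, 76, 81, 109, 138, 149, 148, 147, 145, 144, 142, 144, 140, 144, 136, 118, 118, 135, 144, 141, 134, 199, 242, 239, 239, 238, 238, 238, 238, 238, 238, 238]
head (array([221.4, 217.4]), array([297.1, 285.6]))
headbot (array([224.9, 206.5]), array([293.2, 268.9]))
nose32 (array([234. , 197.4]), array([283.6, 243.5]))
nose24 (array([240.6, 201.4]), array([277. , 235.4]))
rimout (array([225.9, 183.9]), array([285.4, 239.8]))
bore (array([230.9, 188.8]), array([280.4, 235.4]))
```

Measured numerically, the nose sits about 4.7 mm to −x of the rim in the tool frame and 1 mm to +y. I correct both and start the insertion.

Call:
{"method": "apply_moves", "body": {
  "rows": [
    [[0.019,-0.004,0],[0,0,0]],
    [[0.019,-0.004,0],[0,0,0]],
    [[0.019,-0.004,0],[0,0,0]]
  ]
}}

```text
clock: 11.2
tcp_pos: [0.5282, -0.091, 0.1784]
orientation: [1.952, 2.462, 0.0]
contact_force: [-0.2, -0.4, -1.3]
grip_width: 0.0352
gripper_force: 60.5
```

Run:
```python
from h import *
from bench import telemetry
o=telemetry.get_obs(); print(o["tcp_pos"],o["contact_force"])
f=shoot("wrist",7);s=shoot("side",7)
g=f["frame"].astype(int)
print("col257",[(v,int(g[v,257].mean()),int(g[v,257,0]-g[v,257,1])) for v in range(172,226)])
for row in(202,206,210): print(row,[int(x) for x in g[row,220:296].mean(1)])
```

```text
[ 0.52818977 -0.09101877  0.1784197 ] [-0.15996031 -0.41115854 -1.30448403]
col257 [(172, 101, 34), (173, 100, 33), (174, 100, 33), (175, 101, 33), (176, 102, 33), (177, 99, 34), (178, 102, 31), (179, 101, 32), (180, 101, 32), (181, 100, 31), (182, 101, 33), (183, 101, 34), (184, 100, 31), (185, 105, 35), (186, 105, 35), (187, 102, 37), (188, 102, 34), (189, 123, 4), (190, 133, 1), (191, 162, 1), (192, 159, 2), (193, 151, 2), (194, 151, 2), (195, 56, 2), (196, 25, 2), (197, 27, 3), (198, 29, 3), (199, 28, 1), (200, 30, 0), (201, 28, 2), (202, 28, 2), (203, 24, 3), (204, 47, 2), (205, 123, 2), (206, 147, 4), (207, 148, 1), (208, 148, 2), (209, 148, 2), (210, 148, 0), (211, 147, 2), (212, 146, 2), (213, 148, 1), (214, 151, -1), (215, 120, 26), (216, 66, 80), (217, 53, 96), (218, 54, 98), (219, 53, 98), (220, 54, 97), (221, 55, 95), (222, 56, 95), (223, 54, 95), (224, 55, 95), (225, 54, 96)]
202 [134, 135, 135, 135, 135, 135, 134, 134, 137, 137, 113, 90, 116, 119, 135, 146, 145, 145, 143, 138, 115, 42, 25, 27, 26, 27, 27, 30, 28, 27, 32, 27, 28, 25, 28, 28, 28, 28, 28, 30, 28, 26, 29, 2
[... 199 characters left out ...]
3, 133, 122, 128, 143, 146, 144, 144, 127, 126, 146, 117, 43, 20, 28, 24, 28, 23, 18, 48, 98, 128, 139, 143, 141, 139, 144, 147, 147, 147, 148, 148, 147, 147, 149, 145, 135, 125, 112, 81, 37, 23, 25, 29, 27, 27, 25, 83, 136, 146, 135, 139, 148, 149, 149, 141, 122, 202, 246, 242, 240, 240, 240, 240, 240, 240, 240, 240]
210 [135, 133, 133, 135, 134, 133, 135, 134, 134, 137, 146, 144, 144, 141, 124, 109, 113, 116, 136, 123, 74, 94, 125, 139, 146, 146, 146, 146, 146, 147, 147, 148, 148, 147, 146, 147, 147, 148, 146, 147, 147, 147, 147, 148, 148, 147, 145, 147, 147, 146, 146, 147, 141, 111, 48, 79, 133, 134, 112, 115, 113, 125, 143, 148, 144, 135, 203, 244, 240, 240, 240, 240, 240, 240, 240, 240]
```

Now aligned in both axes. I lower the nose into the mouth.

Call:
{"method": "apply_moves", "body": {
  "rows": [
    [[0,0,0.02],[0,0,0]],
    [[0,0,0.04],[0,0,0]],
    [[0,0,0.056],[0,0,0]],
    [[0,0,0.064],[0,0,0]],
    [[0,0,0.072],[0,0,0]],
    [[0,0,0.072],[0,0,0]]
  ]
}}

```text
clock: 12.05
tcp_pos: [0.5281, -0.0911, 0.1602]
orientation: [-1.952, -2.461, 0.0]
contact_force: [0.0, 0.7, -2.4]
grip_width: 0.0359
gripper_force: 60.5
```

Call:
{"method": "apply_moves", "body": {
  "rows": [
    [[0,0,0.01],[0,0,0]],
    [[0,0,0.02],[0,0,0]],
    [[0,0,0.03],[0,0,0]],
    [[0,0,0.04],[0,0,0]],
    [[0,0,0.04],[0,0,0]]
  ]
}}

```text
clock: 12.68
tcp_pos: [0.528, -0.0911, 0.15]
orientation: [-1.952, -2.461, 0.001]
contact_force: [-0.4, -0.3, -1.9]
grip_width: 0.0356
gripper_force: 60.5
```

Call:
{"method": "apply_moves", "body": {
  "rows": [
    [[0,0,0.008],[0,0,0]],
    [[0,0,0.016],[0,0,0]],
    [[0,0,0.024],[0,0,0]],
    [[0,0,0.024],[0,0,0]]
  ]
}}

```text
clock: 13.18
tcp_pos: [0.5283, -0.0912, 0.1446]
orientation: [1.952, 2.461, 0.0]
contact_force: [-1.7, -0.1, 3.0]
grip_width: 0.0355
gripper_force: 61.1
```

Call:
{"method": "apply_moves", "body": {
  "rows": [
    [[0,0,0.004],[0,0,0]],
    [[0,0,0.008],[0,0,0]],
    [[0,0,0.012],[0,0,0]],
    [[0,0,0.012],[0,0,0]]
  ]
}}

```text
clock: 13.68
tcp_pos: [0.5283, -0.0912, 0.1417]
orientation: [1.952, 2.461, 0.0]
contact_force: [-2.2, -0.1, 5.8]
grip_width: 0.0361
gripper_force: 61.2
```

Call:
{"method": "apply_moves", "body": {
  "rows": [
    [[0,0,0.004],[0,0,0]],
    [[0,0,0.008],[0,0,0]],
    [[0,0,0.012],[0,0,0]],
    [[0,0,0.012],[0,0,0]]
  ]
}}

```text
clock: 14.18
tcp_pos: [0.5283, -0.0912, 0.1387]
orientation: [1.952, 2.461, 0.0]
contact_force: [-2.5, 0.6, 5.2]
grip_width: 0.0359
gripper_force: 61.2
```

Call:
{"method": "apply_moves", "body": {
  "rows": [
    [[0,0,0.004],[0,0,0]],
    [[0,0,0.008],[0,0,0]],
    [[0,0,0.012],[0,0,0]],
    [[0,0,0.012],[0,0,0]]
  ]
}}

```text
clock: 14.68
tcp_pos: [0.5284, -0.0912, 0.1359]
orientation: [1.952, 2.461, 0.001]
contact_force: [-3.6, 1.1, 7.6]
grip_width: 0.0358
gripper_force: 61.5
```

Call:
{"method": "apply_moves", "body": {
  "rows": [
    [[0,0,0.004],[0,0,0]],
    [[0,0,0.008],[0,0,0]],
    [[0,0,0.012],[0,0,0]],
    [[0,0,0.012],[0,0,0]]
  ]
}}

```text
clock: 15.18
tcp_pos: [0.5284, -0.0912, 0.1333]
orientation: [1.952, 2.461, 0.001]
contact_force: [-3.5, -0.3, 11.7]
grip_width: 0.0357
gripper_force: 61.9
```

Call:
{"method": "apply_moves", "body": {
  "rows": [
    [[0,0,0.004],[0,0,0]],
    [[0,0,0.008],[0,0,0]],
    [[0,0,0.008],[0,0,0]]
  ]
}}

```text
clock: 15.55
tcp_pos: [0.5286, -0.0913, 0.1327]
orientation: [1.952, 2.461, 0.002]
contact_force: [-8.6, 0.7, 26.8]
grip_width: 0.0359
gripper_force: 63.3
```

Call:
{"method": "apply_moves", "body": {
  "rows": [
    [[0,0,0.003],[0,0,0]],
    [[0,0,0.003],[0,0,0]],
    [[0,0,0.003],[0,0,0]]
  ]
}}

```text
clock: 15.92
tcp_pos: [0.5286, -0.0913, 0.1327]
orientation: [1.952, 2.46, 0.002]
contact_force: [-10.4, 2.0, 33.0]
grip_width: 0.0352
gripper_force: 64.0
```

Run:
```python
from h import *
w,s=shoot("wrist",8),shoot("side",8)
cv2.imwrite("pics/c8.png",np.hstack([crop(w,190,120,135,160,2.963),crop(s,200,175,59,70,6.775)[:474]]))
```

```text
(no output)
```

View pics/c8.png

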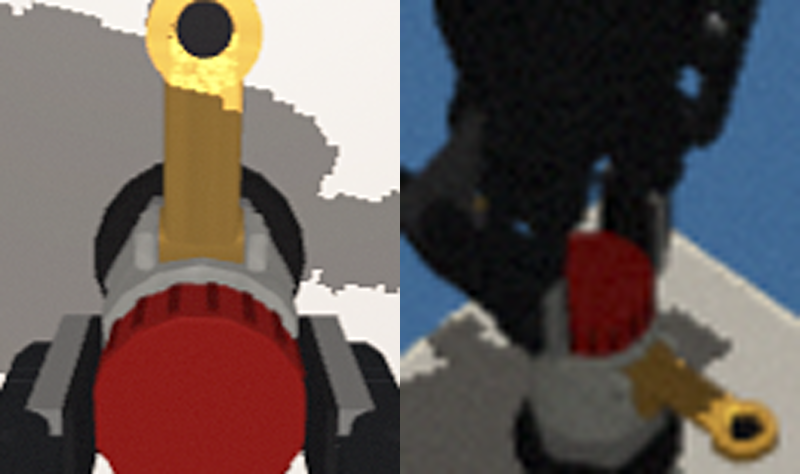

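The crops show the red head sitting just above the rim, with the lever still out. The push is at 33 N with no further travel, so the plug is home. I ease the push, open and rise.

Call:
{"method": "apply_moves", "body": {
  "rows": [
    [[0,0,-0.008],[0,0,0]],
    [[0,0,-0.008],[0,0,0]]
  ]
}}

```text
clock: 16.27
tcp_pos: [0.5284, -0.0912, 0.1329]
orientation: [1.952, 2.461, 0.001]
contact_force: [-4.4, 0.6, 15.5]
grip_width: 0.0358
gripper_force: 61.9
```

Call:
{"method": "apply_moves", "body": {
  "rows": [
    [[0,0,0],[0,0,0]],
    [[0,0,0],[0,0,0]],
    [[0,0,0],[0,0,0]],
    [[0,0,0],[0,0,0]],
    [[0,0,0],[0,0,0]]
  ],
  "jaw": 1
}}

```text
clock: 16.9
tcp_pos: [0.5282, -0.0911, 0.1315]
orientation: [-1.952, -2.461, 0.0]
contact_force: [0.1, 0.3, 0.3]
grip_width: 0.0855
gripper_force: 0.0
```

Call:
{"method": "apply_moves", "body": {
  "rows": [
    [[0,0,-0.03],[0,0,0]],
    [[0,0,-0.1],[0,0,0]],
    [[0,0,-0.2],[0,0,0]],
    [[0,0,-0.3],[0,0,0]],
    [[0,0,-0.3],[0,0,0]],
    [[0,0,-0.3],[0,0,0]]
  ]
}}

```text
clock: 17.65
tcp_pos: [0.528, -0.0911, 0.2067]
orientation: [1.952, 2.461, 0.0]
contact_force: [-0.4, 0.9, 0.3]
grip_width: 0.0854
gripper_force: 0.0
```

Run:
```python
from h import *
from bench import telemetry
o=telemetry.get_obs(); p=o["tcp_pos"];print(o["joints"].round(2),p,o["orientation"],o["contact_force"],o["grip_width"])
fs={n:shoot(n,9) for n in("wrist","side","top")}
for n,f in fs.items():
    h=cv2.cvtColor(f["frame"],cv2.COLOR_RGB2HSV)
    c0=np.array([.5283,-.0959,.123]); q=proj(f,c0); print(n,"pred head top",q.round(1))
    for nm,m in(("red",(h[...,1]>150)&((h[...,0]<8)|(h[...,0]>172))),("brass",(h[...,1]>110)&(h[...,0]>14)&(h[...,0]<28))):
        k,l,st,c=cv2.connectedComponentsWithStats(m.astype(np.uint8))
        for i in range(1,k):
            if st[i,4]>15 and np.linalg.norm(c[i]-q)<110: print(nm,st[i],c[i].round(1),onz(f,*c[i],.123).round(4))
```

```text
[-0.12  0.31  0.22  1.95 -0.08  0.89  0.36] [ 0.52797205 -0.09106225  0.20673372] [1.95206971e+00 2.46136696e+00 3.57579503e-04] [-0.37552608  0.91329935  0.29237732] 0.08538542192342827
wrist pred head top [257.5 211.8]
red [ 233  183   50   51 1977] [257.7 208.3] [ 0.5279 -0.0931  0.123 ]
brass [ 246  112   26   67 1130] [258.3 145.7] [ 0.5174 -0.0469  0.123 ]
brass [246 233  22  47 672] [256.8 256.1] [ 0.5364 -0.1327  0.123 ]
side pred head top [227.2 216.2]
red [117 183  23  21 379] [127.8 192.9] [0.3882 0.0814 0.123 ]
red [219 209  18  18 262] [227.7 217.4] [ 0.5274 -0.0992  0.123 ]
red [165 210  11  11  88] [170.  214.9] [ 0.4341 -0.0259  0.123 ]
brass [203 204  16  15  90] [211.7 210.6] [ 0.5102 -0.0648  0.123 ]
brass [233 226  23  17 165] [243.8 234.2] [ 0.5298 -0.153   0.123 ]
top pred head top [275.2 225.4]
red [202 252  11  10  78] [207.  256.6] [0.4538 0.0436 0.123 ]
```

Call:
{"method": "apply_moves", "body": {
  "rows": [
    [[-0.016,0,0],[0,0,0.5]],
    [[-0.016,0,0],[0,0,0.5]],
    [[-0.016,0,0],[0,0,0.5]],
    [[-0.016,0,0],[0,0,0.5]],
    [[-0.016,0,0],[0,0,0.5]],
    [[-0.016,0,0],[0,0,0.5]],
    [[-0.016,0,0],[0,0,0.5]],
    [[-0.016,0,0],[0,0,0.5]],
    [[-0.016,0,0],[0,0,0.5]],
    [[-0.016,0,0],[0,0,0.5]]
  ]
}}

```text
clock: 19.05
tcp_pos: [0.5288, -0.0949, 0.2059]
orientation: [3.12, 0.362, -0.002]
contact_force: [-0.3, -0.0, -0.6]
grip_width: 0.0856
gripper_force: 0.0
```

```bash
cat > look.py <<'E'
import sys
from h import *
from bench import telemetry
o=telemetry.get_obs(); p=o["tcp_pos"];r=R.from_rotvec(o["orientation"]);print(o["joints"].round(2),p.round(4),o["orientation"].round(3),o["contact_force"].round(1),o["grip_width"],o["clock"])
print(r.as_matrix().round(3)[:,:2].T)
f=shoot("wrist",sys.argv[1])
h=cv2.cvtColor(f["frame"],cv2.COLOR_RGB2HSV)
q=proj(f,[.529,-.095,.1245]); print("pred head top",q.round(1))
for nm,m in(("red",(h[...,1]>150)&((h[...,0]<8)|(h[...,0]>172))),("brass",(h[...,1]>110)&(h[...,0]>14)&(h[...,0]<28))):
    k,l,st,c=cv2.connectedComponentsWithStats(m.astype(np.uint8))
    for i in range(1,k):
        if st[i,4]>15 and np.linalg.norm(c[i]-q)<130: print(nm,st[i],c[i].round(1),r.inv().apply(onz(f,*c[i],.1245 if nm=="red" else .107)-p).round(4))
E
python3 look.py 10
```

```text
[-0.38  0.34  0.54  1.96 -0.22  0.9  -1.06] [ 0.5288 -0.0949  0.2059] [ 3.12e+00  3.62e-01 -2.00e-03] [-0.3 -0.  -0.6] 0.08556031459290667 19.05
[[ 0.973  0.229 -0.001]
 [ 0.229 -0.973  0.   ]]
pred head top [257.3 205.1]
red [ 231  178   51   52 2019] [256.3 203.7] [ 0.0015 -0.0006  0.0814]
brass [ 168  184   65   25 1041] [200.6 196.3] [ 0.0019 -0.0456  0.0989]
brass [ 281  185   64   26 1051] [311.4 197.5] [0.0007 0.044  0.0989]
```

Call:
{"method": "apply_moves", "body": {
  "rows": [
    [[0.002,0,0.12],[0,0,0]],
    [[0.002,0,0.24],[0,0,0]],
    [[0.002,0,0.3],[0,0,0]],
    [[0.002,0,0.33],[0,0,0]],
    [[0.002,0,0.33],[0,0,0]]
  ]
}}

```text
clock: 19.73
tcp_pos: [0.5297, -0.095, 0.1242]
orientation: [3.121, 0.36, 0.0]
contact_force: [0.7, 0.4, -0.1]
grip_width: 0.0852
gripper_force: 0.0
```

Call:
{"method": "apply_moves", "body": {
  "rows": [
    [[0,0,0.01],[0,0,0]],
    [[0,0,0.02],[0,0,0]],
    [[0,0,0.03],[0,0,0]],
    [[0,0,0.04],[0,0,0]],
    [[0,0,0.04],[0,0,0]]
  ]
}}

```text
clock: 20.35
tcp_pos: [0.5299, -0.095, 0.1142]
orientation: [3.121, 0.36, 0.001]
contact_force: [0.7, -0.4, 2.7]
grip_width: 0.0853
gripper_force: 1.1
```

Call:
{"method": "apply_moves", "body": {
  "rows": [
    [[0,0,0.008],[0,0,0]],
    [[0,0,0.016],[0,0,0]],
    [[0,0,0.024],[0,0,0]],
    [[0,0,0.032],[0,0,0]],
    [[0,0,0.04],[0,0,0]],
    [[0,0,0.04],[0,0,0]]
  ]
}}

```text
clock: 21.1
tcp_pos: [0.53, -0.0949, 0.1043]
orientation: [3.121, 0.36, 0.001]
contact_force: [0.7, 0.1, 3.2]
grip_width: 0.0853
gripper_force: 1.5
```

```bash
python3 look.py 11
```

```text
[-0.3   0.49  0.46  2.03 -0.34  0.69 -0.96] [ 0.53   -0.0949  0.1043] [3.121e+00 3.600e-01 1.000e-03] [0.7 0.1 3.2] 0.08531310808036041 21.1
[[ 0.974  0.228  0.001]
 [ 0.228 -0.974  0.   ]]
pred head top [257.1 290.1]
red [ 208  235   95   89 6697] [254.9 281. ] [ 0.0032 -0.001  -0.0202]
brass [ 134  223   80   55 1521] [180.3 249.5] [ 0.0079 -0.0349 -0.0027]
brass [352 227  28  24 299] [368.2 235.4] [ 0.0148  0.0496 -0.0027]
brass [ 297  238   46   41 1203] [319.4 257. ] [ 0.0041  0.0284 -0.0027]
```

Call:
{"method": "apply_moves", "body": {
  "rows": [
    [[0,0,0.008],[0,0,0]],
    [[0,0,0.016],[0,0,0]],
    [[0,0,0.024],[0,0,0]],
    [[0,0,0.032],[0,0,0]],
    [[0,0,0.04],[0,0,0]],
    [[0,0,0.04],[0,0,0]]
  ]
}}

```text
clock: 21.9
tcp_pos: [0.53, -0.095, 0.0942]
orientation: [3.121, 0.36, 0.001]
contact_force: [1.8, 0.3, 2.8]
grip_width: 0.0856
gripper_force: 1.3
```

Call:
{"method": "apply_moves", "body": {
  "rows": [
    [[0,0,0.008],[0,0,0]],
    [[0,0,0.016],[0,0,0]],
    [[0,0,0.024],[0,0,0]],
    [[0,0,0.024],[0,0,0]]
  ]
}}

```text
clock: 22.4
tcp_pos: [0.5298, -0.095, 0.0881]
orientation: [3.121, 0.36, 0.001]
contact_force: [1.0, 0.6, 4.1]
grip_width: 0.0851
gripper_force: 1.9
```

Call:
{"method": "apply_moves", "body": {
  "rows": [
    [[0,0,0],[0,0,0]],
    [[0,0,0],[0,0,0]],
    [[0,0,0],[0,0,0]],
    [[0,0,0],[0,0,0]],
    [[0,0,0],[0,0,0]],
    [[0,0,0],[0,0,0]]
  ],
  "jaw": 0.2,
  "newtons": 25
}}

```text
clock: 23.15
tcp_pos: [0.5297, -0.0939, 0.0885]
orientation: [-3.119, -0.36, -0.0]
contact_force: [-0.5, 3.3, 9.1]
grip_width: 0.0573
gripper_force: 25.9
```

```bash
python3 look.py 12
```

```text
[-0.29  0.52  0.44  2.04 -0.36  0.66 -0.95] [ 0.5297 -0.0939  0.0885] [-3.119 -0.36  -0.   ] [-0.5  3.3  9.1] 0.05733153287612519 23.15
[[ 0.974  0.228  0.   ]
 [ 0.228 -0.974 -0.002]]
pred head top [259.9 317.7]
red [ 202  252  109   75 5920] [256.3 290.8] [ 0.01   -0.0004 -0.036 ]
brass [190 218  29  81 856] [202.4 262.3] [ 0.0105 -0.0218 -0.0184]
brass [297 220  18  24 271] [304.  231.2] [ 0.024   0.0179 -0.0185]
brass [304 254  21  46 562] [314.9 279.4] [ 0.0028  0.0233 -0.0185]
```

Call:
{"method": "apply_moves", "body": {
  "rows": [
    [[0,0,0],[0,0,0]],
    [[0,0,0],[0,0,0]],
    [[0,0,0],[0,0,0]],
    [[0,0,0],[0,0,0]]
  ],
  "newtons": 42
}}

```text
clock: 23.7
tcp_pos: [0.5297, -0.0939, 0.0886]
orientation: [-3.119, -0.36, -0.0]
contact_force: [-1.0, 2.7, 11.2]
grip_width: 0.0571
gripper_force: 42.4
```

Call:
{"method": "apply_moves", "body": {
  "rows": [
    [[0,0,0],[0,0,0]],
    [[0,0,0],[0,0,0]],
    [[0,0,0],[0,0,0]],
    [[0,0,0],[0,0,0]],
    [[0,0,0],[0,0,0]]
  ],
  "jaw": 1
}}

```text
clock: 24.32
tcp_pos: [0.5295, -0.095, 0.088]
orientation: [3.121, 0.36, -0.0]
contact_force: [0.8, 0.3, 0.7]
grip_width: 0.0857
gripper_force: 0.0
```

Call:
{"method": "apply_moves", "body": {
  "rows": [
    [[0,0,-0.05],[0,0,0]],
    [[0,0,-0.15],[0,0,0]],
    [[0,0,-0.3],[0,0,0]],
    [[0,0,-0.45],[0,0,0]],
    [[0,0,-0.5],[0,0,0]],
    [[0,0,-0.5],[0,0,0]]
  ]
}}

```text
clock: 25.08
tcp_pos: [0.5299, -0.0948, 0.2138]
orientation: [-3.121, -0.36, -0.003]
contact_force: [0.5, 0.5, -1.1]
grip_width: 0.0853
gripper_force: 0.0
```

```bash
python3 look.py 13
python3 - <<'E'
from h import *
for tag in (9,13):
    f=load("side9") if tag==9 else shoot("side",13)
    h=cv2.cvtColor(f["frame"],cv2.COLOR_RGB2HSV)
    for nm,m in(("red",(h[...,1]>150)&((h[...,0]<8)|(h[...,0]>172))),("brass",(h[...,1]>110)&(h[...,0]>14)&(h[...,0]<28))):
        k,l,st,c=cv2.connectedComponentsWithStats(m.astype(np.uint8))
        for i in range(1,k):
            if st[i,4]>10 and np.linalg.norm(c[i]-[227,217])<45: print(tag,nm,st[i],c[i].round(1))
f=load("wrist13")
for nm,c in(("L",[-.029,.052]),("R",[.029,.052])):
    print(nm,"home tip pred",proj(f,np.array([.529,-.095,.106-c[1]])+np.array([-.228,.974,0])*-c[0]).round(1))
E
```

```text
[-0.39  0.33  0.55  1.96 -0.22  0.91 -1.06] [ 0.5299 -0.0948  0.2138] [-3.121e+00 -3.600e-01 -3.000e-03] [ 0.5  0.5 -1.1] 0.08532536285792013 25.075
[[ 0.974  0.228  0.002]
 [ 0.228 -0.974  0.   ]]
pred head top [257.  203.5]
red [ 232  177   48   50 1869] [255.5 202.3] [-0.     -0.0012  0.0893]
brass [227 173   7   5  32] [230.3 175.1] [ 0.0176 -0.0219  0.1068]
brass [279 174   7   5  31] [282.  176.1] [0.0167 0.0205 0.1068]
brass [223 185  10  20 157] [227.  194.6] [ 0.001  -0.025   0.1068]
brass [280 186   9  20 152] [284.4 195.9] [-0.0003  0.0229  0.1068]
9 red [219 209  18  18 262] [227.7 217.4]
9 brass [203 204  16  15  90] [211.7 210.6]
9 brass [233 226  23  17 165] [243.8 234.2]
13 red [219 209  18  18 264] [227.6 217.3]
13 brass [217 225   2   8  12] [217.7 228.8]
13 brass [233 226   8  22 115] [236.8 236.1]
L home tip pred [228.5 181.6]
R home tip pred [285.4 181.6]
```

```bash
python3 -c "
from bench import job
print(job.hand_in())"
```

```text
the job is handed in; nothing more can be done
None
```

The plug is pressed home (33 N push, no further travel), both cam levers were swung down together and lie home along the coupler (57 mm over the jaws at 42 N), and the gripper has let go and stands clear; I handed the job in at about 25 s and the judgement was not shown to me.

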